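# Close a heel mould on the shoemaker's stand and hold it shut

## Task

First set the lower half of the heel mould, dowels up, squarely and centrally on the narrow raised head of the iron stand and let go of it. Then lower the other half onto its dowels, ear over ear, and press the two together against the spring until their faces meet flush. Finish while still holding the mould pressed shut on the stand; leave the tin, the hammer and the wooden last where they are.

Things in the scene. Friction and masses are not known exactly. Their poses are not given: they have to be found in the camera images.
- stand_top (a point): Centre of the flat top of the fixed dark iron stand's head, 70 mm above the bench. The head is 80 mm (x) by 40 mm (y), 14 mm thick, on a round column over a foot of 120 by 100 by 12 mm. Axes: x along the head, y across it, z up. Place and yaw vary.
- lower_centre (a point): Centre (half-way up) of the lower mould half: an aluminium block 100 mm (x) by 56 mm (y) by 30 mm (z), about 0.5 kg, lying loose on the bench, dowels up, left or right of the stand. A round ear (radius 12 mm, full thickness, on the middle line) sticks out 12 mm at its +x end. Two steel dowels and a sprung button stand on its top face. Grasp it across y.
- lower_face (a point): Centre of the lower half's flat top face, 15 mm above lower_centre; same axes. Upright dowels on the middle line: a thick one (12 mm) at x = -32 mm, a thin one (8 mm) at x = +32 mm, by the ear. Each rises 18 mm above the face: 10 mm straight, then an 8 mm taper to a tip 4 mm (thick) or 3 mm (thin) across.
- lower_ear (a point): Tip of the lower half's ear at the height of its top face: 62 mm from lower_face along +x.
- knockout (a joint): Travel of the sprung steel knock-out button (20 mm across) in the middle of the lower half's top: 0 = out, 6 mm proud of the face; 0.006 = pushed level with it. It resists with 7 N at 0 and 13 N at 0.006, more than the upper half weighs, so the halves stay 6 mm apart unless pressed shut.
- upper_grip (a point): Centre of the grip rib of the upper mould half, loose on the bench, rib up, on the other side of the stand. The rib, 40 mm (x) by 24 mm (y) by 48 mm high, stands in the middle of an aluminium plate 100 by 56 by 22 mm with the same round ear at its +x end; about 0.4 kg in all. This point is 46 mm above the underside, 24 mm below the rib's top.
- upper_face (a point): Centre of the upper half's underside, 46 mm below upper_grip; same axes. Meets lower_face when the mould is shut. Two through holes on the middle line: 14.5 mm wide at x = -32 mm (thick dowel), 10.5 mm wide at x = +32 mm (thin dowel). It fits one way round only.
- upper_ear (a point): Tip of the upper half's ear at the height of its underside: 62 mm from upper_face along +x.
- tin_mid (a point): Middle of a closed round steel tin, 72 mm across, 50 mm high, standing beyond the stand. Leave it alone.
- hammer_mid (a point): Middle of the length of a hammer with a wooden handle, 260 mm long, lying along y at the far left of the bench. Leave it alone.
- last_mid (a point): Middle of a wooden shoe last, about 215 mm long, 76 mm wide and 63 mm high, lying along y at the far right of the bench. Leave it alone.

How it is judged:
By the outcome, as a careful person would: the job done as asked, in the order asked, and still so for the second after the job is handed in, while the arm keeps its last pose, push and grip.
It also fails if it takes over 58 s, if anything falls off the work surface, if the arm or the gripper's body presses on something with over 40 N, if the wrist force passes 120 N, or if a joint passes its speed limit or range.

## Robot

A 6-joint arm with a two-finger parallel gripper is mounted at the origin on the work surface. World frame = base frame: x ahead of the robot, y to its left, z up, the work surface at z = 0. Lengths are in m, angles in rad, forces in N, time in s.
With the tool pointing down it reaches from about 0.25 to 0.725 m from the base axis. Payload 9.7 kg.
Tool frame: the origin (TCP) lies at the very end of the fingers, on their centre line; the grasp point (between the pads) lies 19 mm behind it (env.grasp_offset is the z of the grasp point in the tool frame, in m); z points along the fingers, x is the direction in which the jaws open and shut, and the axes are right-handed (so a half turn about z gives the same grasp; the last joint's range is limited). The gripper opens to 85 mm and grips with 20 to 120 N. Pads are 22 mm wide; open, the fingers measure 114 mm over their backs; the gripper's body (76 mm by 85 mm) begins 54 mm behind the grasp point. The pads swing forward as they close: fully open they stand 13 mm farther back than shut.
Start: joints at [1.102, 0.087, 0.176, 1.66, 0, 1.571], TCP at [0.248, 0.491, 0.231] pointing down, gripper open.
Joint ranges: [-3.13, 3.13], [-0.85, 1.81], [-1.15, 1.24], [-2.2, 2.28], [-1.44, 1.52], [-3.14, 3.14]. Speed limits (rad/s): [2.22, 2.22, 2.57, 3.14, 3.14, 3.14].

## Interface

Orientations are given as a unit quaternion [x, y, z, w].
In Python, from plant import env, cams, hand_in gives the robot as it stands.
- The arm moves only by the shell command python3 -m handwheel 'ROWS' [FORCE]. ROWS is a JSON object of lists of equal length, an entry for each row: "rot": the turn, a rotation vector about the tool's x, y, z in rad, a list of three; "translation": the shift along the tool's x, y, z in m, a list of three; "grip": the closure, from -1 (fully open) to 1 (shut), so that 0 is half open. A call has 1 to 10 rows; each row is the pose to reach, as a shift and turn from the pose commanded when the call began, along the tool's axes at that moment; what a row does not reach only later rows make up. A row lasts 1/10 s, in which the tool goes at most 50 mm and 8.59 degrees, less where a joint would pass 70% of its speed; a pose out of reach is approached as far as the arm can. A call with a gripper value outside its range is refused whole. The fingers move at their own pace and stop on an object; FORCE is the grip in N (left out, the last holds). Time passes only in rows, so rows that repeat a pose let the fingers close. It gives the time, the measured TCP pose, the force and the opening at its end, in the units of the state.
- env.get_state(): the state, without advancing time (a new reading comes with each control period).
- cams.read_camera(name): name is "scene" or "side" or "wrist"; returns a dict with "pixels" (400x640x3 uint8, blue, green, red), "range_z" (400x640 float32, m along the optical axis (not along the pixel's ray), 0 where there is no reading), "mtx" (3x3 intrinsics, pixels), "k1" (the pictures are not rectified: a ray, as slopes to the right and down, at radius r is drawn at 1 + k1 r^2 times it, then the intrinsics apply), "xyz" and "attitude" of the camera in the world; the wrist camera has in their place "mount" (4x4, takes a point from camera to tool coordinates, whose origin is the TCP and whose axes are the tool frame's). Camera axes: x right, y down, z forward; pixel columns grow to the right and rows downward; lengths in m; the calibration is good to about 2 mm. A picture is of the moment at which its call begins: read the wrist's pose just before it.
- hand_in(): hands the job in, once; it reports no verdict.
The state is a dict: "time": time; "joints": joint angles; "dq": joint speeds; "joint_efforts": joint torques, N m; "position": TCP position; "tool_rot": TCP orientation; "wrist_force": force on the tool from outside, world axes, zero at the start; "wrist_torque": the same for the moment, N m; "grip_width": opening from 0.0 (shut) to 1.0 (fully open).
Only numpy, scipy, OpenCV 4.12 (cv2) and the standard library are available. Lean on these libraries where they do the work, as an engineer would, in place of code of your own. Each camera call takes 0.05 s, during which the arm holds its last target. There are 200 camera calls.

## Working session

There is one attempt and no reset: what is moved stays moved. The work goes in short steps, Python scripts to look and compute and a shell command to move; the robot and the scene stay as the last step left them, time stands still between calls to the robot, and variables do not carry over. Pictures are saved under pics/ and viewed, about 8 in all and at most 12, crops included, and the job is handed in when it is done.

```bash
ls; mkdir -p pics; cat > h.py <<'E'
import numpy as np, cv2, sys
sys.path.insert(0,'.')
from plant import env, cams
from scipy.spatial.transform import Rotation as R
def pose(c,s=None):
    if 'mount' in c:
        T=np.eye(4);T[:3,:3]=R.from_quat(s['tool_rot']).as_matrix();T[:3,3]=s['position'];return T@np.array(c['mount'])
    T=np.eye(4);a=np.array(c['attitude']);T[:3,:3]=R.from_quat(a).as_matrix() if a.size==4 else a.reshape(3,3);T[:3,3]=c['xyz'];return T
def shot(n):
    s=env.get_state();c=cams.read_camera(n);c['T']=pose(c,s);return c
def slopes(c,uv):
    K=np.array(c['mtx']);uv=np.atleast_2d(np.float64(uv))
    d=(uv-K[:2,2])/[K[0,0],K[1,1]];s=d.copy()
    for _ in range(20): s=d/(1+c['k1']*(s**2).sum(1,keepdims=True))
    return s
def ray(c,uv):
    s=slopes(c,uv);return np.c_[s,np.ones(len(s))]@c['T'][:3,:3].T
def onplane(c,uv,z):
    d=ray(c,uv);o=c['T'][:3,3];return o+d*((z-o[2])/d[:,2])[:,None]
def cloud(c):
    h,w=c['range_z'].shape;v,u=np.mgrid[:h,:w]
    return (c['T'][:3,3]+ray(c,np.c_[u.ravel(),v.ravel()])*c['range_z'].reshape(-1,1)).reshape(h,w,3)
def project(c,P):
    p=(np.atleast_2d(P)-c['T'][:3,3])@c['T'][:3,:3];s=p[:,:2]/p[:,2:];s=s*(1+c['k1']*(s**2).sum(1,keepdims=True))
    K=np.array(c['mtx']);return s*[K[0,0],K[1,1]]+K[:2,2]
E
python3 - <<'E'
from h import *
s=env.get_state();print({k:np.round(v,4) for k,v in s.items()},env.grasp_offset)
for n in('scene','side','wrist'):
    c=shot(n);cv2.imwrite(f'pics/{n}0.png',c['pixels']);np.save(f'pics/{n}0.npy',c,allow_pickle=True)
    print(n,np.round(c['T'],3).tolist(),c['k1'],np.array(c['mtx']).tolist())
E
```

```text
pics
{'time': np.float64(0.0), 'joints': array([1.102 , 0.0875, 0.1751, 1.6598, 0.    , 1.5708]), 'dq': array([ 0.0004,  0.0008, -0.0005,  0.0007, -0.0024,  0.0005]), 'joint_efforts': array([ 3.00000e-04, -5.20390e+01,  4.64803e+01,  1.62000e-02,
        0.00000e+00, -0.00000e+00]), 'position': array([0.2484, 0.4905, 0.2306]), 'tool_rot': array([ 8.520e-01,  5.235e-01, -6.000e-04,  4.000e-04]), 'wrist_force': array([-1.0371,  0.1761, -0.3447]), 'wrist_torque': array([0.0495, 0.0701, 0.0137]), 'grip_width': np.float64(1.0001)} -0.0187
scene [[-0.459, 0.639, -0.617, 1.206], [0.888, 0.321, -0.328, 0.357], [-0.011, -0.698, -0.716, 0.812], [0.0, 0.0, 0.0, 1.0]] -0.002322984357111343 [[484.25860218635694, 0.0, 324.9100687345481], [0.0, 484.25860218635694, 200.86761583557708], [0.0, 0.0, 1.0]]
side [[0.783, -0.418, 0.46, 0.14], [-0.621, -0.505, 0.599, -0.579], [-0.018, -0.755, -0.655, 0.716], [0.0, 0.0, 0.0, 1.0]] -0.09630098943049799 [[421.8539110850745, 0.0, 317.4231226754777], [0.0, 421.8539110850745, 201.36902328786306], [0.0, 0.0, 1.0]]
wrist [[0.451, 0.853, 0.262, 0.181], [0.892, -0.431, -0.134, 0.524], [-0.001, 0.294, -0.956, 0.373], [0.0, 0.0, 0.0, 1.0]] -0.017483534038744142 [[358.9667750462286, 0.0, 318.4259427678379], [0.0, 358.9667750462286, 200.92492608205472], [0.0, 0.0, 1.0]]
```

View pics/scene0.png

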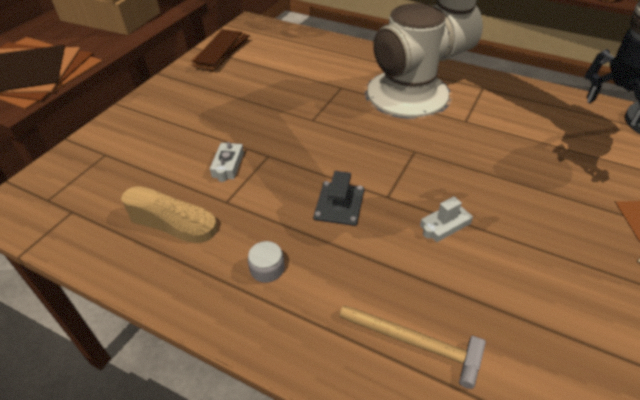

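View pics/side0.png

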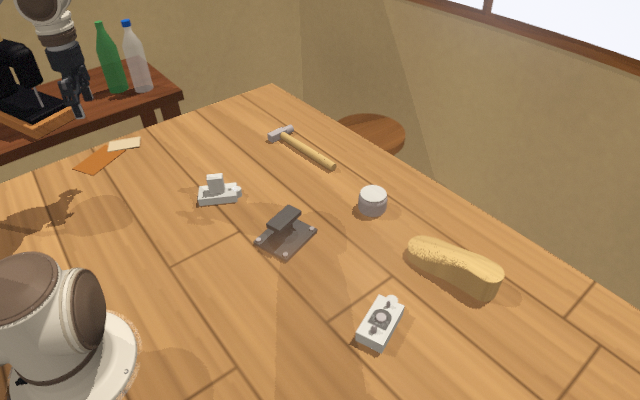

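Scene view: lower half at about (228,160), stand head at (340,185), upper half at (447,218) and tin at (266,260). The side view shows the lower half at (380,322), the stand at (285,225) and the upper half at (218,190). Next I'll measure them coarsely from depth.

```bash
python3 - <<'E'
from h import *
for n in('scene','side'):
    c=np.load(f'pics/{n}0.npy',allow_pickle=True).item();P=cloud(c);ok=c['range_z']>0
    # z-slab masks
    for lo,hi,nm in((.022,.038,'z30'),(.015,.028,'z22'),(.062,.078,'z70 '),(.044,.056,'z50')):
        m=(ok&(P[...,2]>lo)&(P[...,2]<hi)&(P[...,0]>.25)&(P[...,0]<.9)&(abs(P[...,1])<.45)).astype(np.uint8)
        k,l,st,_=cv2.connectedComponentsWithStats(m)
        for i in range(1,k):
            if st[i,4]<60: continue
            q=P[l==i];r=cv2.minAreaRect((q[:,:2]*1000).astype(np.float32));print(n,nm,st[i].tolist(),np.round(np.median(q,0),3),np.round(r[0],0),np.round(r[1],0),round(r[2]), 'bgr',np.median(c['pixels'][l==i],0))
E
```

```text
scene z30 [209, 143, 33, 33, 658] [ 0.516 -0.284  0.033] [ 511. -289.] [115.  58.] 20 bgr [151. 165. 171.]
scene z30 [328, 195, 21, 12, 104] [0.518 0.029 0.026] [512.  25.] [28. 47.] 44 bgr [34.  35.  34.5]
scene z30 [127, 206, 88, 31, 753] [ 0.736 -0.216  0.032] [ 728. -282.] [ 74. 203.] 14 bgr [ 76. 121. 153.]
scene z30 [421, 207, 52, 29, 656] [0.471 0.257 0.025] [458. 255.] [ 59. 114.] 60 bgr [159. 173. 176.]
scene z30 [248, 259, 36, 19, 179] [ 0.76  -0.009  0.03 ] [749. -19.] [37. 72.] 41 bgr [87. 91. 97.]
scene z30 [340, 305, 145, 80, 1988] [0.755 0.329 0.026] [763. 282.] [ 88. 261.] 6 bgr [102. 147. 171.]
scene z22 [210, 146, 33, 33, 141] [ 0.545 -0.267  0.022] [ 509. -268.] [ 51. 113.] 81 bgr [104. 115. 118.]
scene z22 [314, 185, 50, 37, 582] [0.52  0.035 0.017] [504.  22.] [118.  98.] 16 bgr [61. 64. 64.]
scene z22 [421, 206, 52, 32, 715] [0.473 0.257 0.024] [457. 256.] [ 60. 116.] 58 bgr [158. 172. 175.]
scene z22 [127, 213, 89, 27, 333] [ 0.751 -0.245  0.022] [ 747. -276.] [ 50. 204.] 20 bgr [ 56.  88. 111.]
scene z22 [249, 259, 35, 21, 138] [ 0.761 -0.009  0.022] [749. -16
[... 1797 characters left out ...]
2, 62, 475] [ 0.698 -0.294  0.023] [ 708. -289.] [214.  68.] 90 bgr [ 72. 114. 144.]
side z22 [356, 332, 34, 18, 126] [ 0.46  -0.312  0.022] [ 464. -314.] [28. 62.] 48 bgr [121. 132. 138.]
side z70  [207, 173, 15, 9, 117] [0.451 0.255 0.069] [452. 258.] [27. 36.] 59 bgr [201. 214. 220.]
side z70  [266, 204, 36, 29, 505] [0.5   0.017 0.069] [504.  20.] [83. 41.] 17 bgr [ 97. 105. 114.]
side z70  [461, 253, 44, 30, 545] [ 0.73  -0.351  0.063] [ 731. -351.] [58. 89.] 13 bgr [136. 202. 237.]
side z50 [360, 185, 27, 19, 395] [ 0.732 -0.035  0.049] [734. -31.] [65. 64.] 48 bgr [213. 226. 232.]
side z50 [431, 242, 72, 47, 621] [ 0.706 -0.284  0.05 ] [ 716. -317.] [155.  64.] 87 bgr [117. 180. 216.]
```

```bash
cat >> h.py <<'E'
def delta(x,y,z,yawdeg):
    """shift and turn (tool axes now) to a tool-down TCP pose with tool x at the given yaw"""
    s=env.get_state();Rt=R.from_quat(s['tool_rot']);yw=np.deg2rad(yawdeg)
    G=R.from_quat([np.cos(yw/2),np.sin(yw/2),0,0])
    t=Rt.inv().apply(np.array([x,y,z])-s['position']);r=(Rt.inv()*G).as_rotvec()
    print('t',np.round(s['time'],2),'pos',np.round(s['position'],4),'trans',np.round(t,4),'rot',np.round(r,4),'j6',round(s['joints'][5],3),'F',np.round(s['wrist_force'],1),'w',round(float(s['grip_width']),3))
E
python3 -c "
from h import *
delta(.505,-.2916,.2,-69.5)"
```

```text
t 0.15 pos [0.2484 0.4905 0.2308] trans [-0.5818  0.5823  0.0313] rot [1.200e-03 5.000e-04 2.315e+00] j6 1.571 F [-0.1  0.2  0.9] w 1.005
```

```bash
python3 -m handwheel '{"translation":[[-0.41,0.41,0.02],[-0.41,0.41,0.02],[-0.41,0.41,0.02],[-0.41,0.41,0.02],[-0.41,0.41,0.02],[-0.41,0.41,0.02],[-0.41,0.41,0.02],[-0.41,0.41,0.02],[-0.41,0.41,0.02],[-0.41,0.41,0.02]],"rot":[[0,0,1.4],[0,0,1.4],[0,0,1.4],[0,0,1.4],[0,0,1.4],[0,0,1.4],[0,0,1.4],[0,0,1.4],[0,0,1.4],[0,0,1.4]],"grip":[-1,-1,-1,-1,-1,-1,-1,-1,-1,-1]}' 60
python3 -c "
from h import *
delta(.505,-.2916,.2,-69.5)"
```

```text
time: 1.15
position: [0.4041, 0.0137, 0.214]
tool_rot: [0.989, -0.151, 0.0, -0.0]
wrist_force: [2.1, 0.1, -0.3]
grip_width: 0.999
t 1.15 pos [0.4041 0.0137 0.214 ] trans [0.1875 0.2612 0.0141] rot [-5.000e-04 -4.000e-04  9.095e-01] j6 1.908 F [ 2.1  0.1 -0.3] w 0.999
```

```bash
python3 -m handwheel '{"translation":[[0.187,0.261,0.014],[0.187,0.261,0.014],[0.187,0.261,0.014],[0.187,0.261,0.014],[0.187,0.261,0.014],[0.187,0.261,0.014],[0.187,0.261,0.014],[0.187,0.261,0.014],[0.187,0.261,0.014]],"rot":[[0,0,0.91],[0,0,0.91],[0,0,0.91],[0,0,0.91],[0,0,0.91],[0,0,0.91],[0,0,0.91],[0,0,0.91],[0,0,0.91]],"grip":[-1,-1,-1,-1,-1,-1,-1,-1,-1]}'
python3 - <<'E'
from h import *
delta(.505,-.2916,.2,-69.5)
c=shot('wrist');cv2.imwrite('pics/w1.png',c['pixels']);np.save('pics/w1.npy',c,allow_pickle=True)
print(project(c,[[.505,-.2916,.03],[.504,.02,.07]]))
E
```

```text
time: 2.05
position: [0.5059, -0.2886, 0.1994]
tool_rot: [0.823, -0.568, -0.001, -0.0]
wrist_force: [-0.2, -0.6, 0.2]
grip_width: 1.003
t 2.05 pos [ 0.5059 -0.2886  0.1994] trans [ 0.0025  0.0019 -0.0006] rot [0.0008 0.0013 0.0047] j6 2.261 F [-0.2 -0.6  0.2] w 1.003
[[321.51271471 180.0080026 ]
 [-85.69550864  44.53587002]]
```

View pics/w1.png

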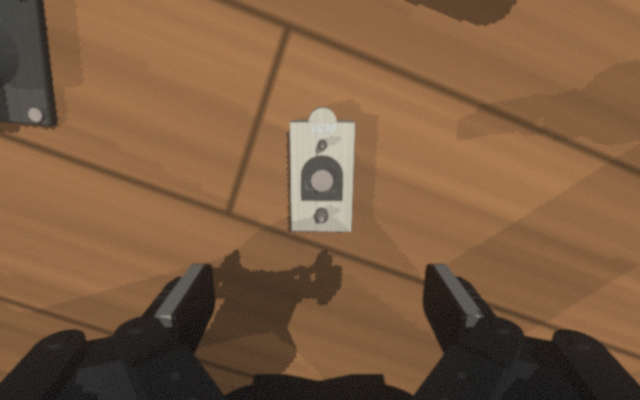

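The lower half is centred at about (322,178), with its ear at (322,112), the thin dowel at (322,146) and the thick one at (321,215). I'll refine the pose from its outline.

```bash
cat >> h.py <<'E'
def face(c,z,box,lo=110,ear=True,tol=.006,inv=False):
    """outline of a flat face at height z -> centre(of the 100x56 block if ear), yaw, size"""
    P=cloud(c);g=c['pixels'].min(2).astype(int);m=np.zeros(g.shape,np.uint8);x0,y0,x1,y1=box
    k=(g>lo) if not inv else (g<lo)
    m[y0:y1,x0:x1]=(k&(abs(P[...,2]-z)<tol))[y0:y1,x0:x1]
    cs,_=cv2.findContours(cv2.morphologyEx(m,cv2.MORPH_CLOSE,np.ones((3,3))),cv2.RETR_EXTERNAL,cv2.CHAIN_APPROX_NONE)
    k=max(cs,key=cv2.contourArea)[:,0,:].astype(float)
    q=onplane(c,k,z)[:,:2]*1000
    (cx,cy),(w,h),a=cv2.minAreaRect(q.astype(np.float32))
    if w<h: w,h,a=h,w,a+90
    print('rect centre',np.round([cx,cy],1),'size',np.round([w,h],1),'yaw',round(a,2))
    return q,(cx,cy,a)
E
python3 - <<'E'
from h import *
c=np.load('pics/w1.npy',allow_pickle=True).item()
q,(cx,cy,a)=face(c,.03,(270,95,375,245),lo=90)
a=(a+90)%180-90;u=np.array([np.cos(np.radians(a)),np.sin(np.radians(a))]);v=np.array([-u[1],u[0]]);
d=(q-[cx,cy])@np.c_[u,v];print('u range',d.min(0),d.max(0),'yaw',a)
for nm,col in (('low',-1),):
    print('block centre (ear +x)',[cx,cy]-6*u)
# long edges by line fit
for sgn in(1,-1):
    e=q[(abs(d[:,1]-sgn*28)<4)&(abs(d[:,0]+6)<40)];vx,vy,x0,y0=cv2.fitLine(e.astype(np.float32),cv2.DIST_HUBER,0,.01,.01).ravel();print(len(e),np.degrees(np.arctan(vy/vx)),np.array([x0-cx,y0-cy])@v)
P=cloud(c);print('z face',np.median(P[120:230,295:345,2]))
k=onplane(c,[[321.5,180]],.036);print('button',k)
E
```

```text
rect centre [ 511.7 -289.1] size [110.3  55.7] yaw 20.36
u range [-55.16311091 -27.84161729] [55.16313727 27.8416419 ] yaw 20.36238670349121
block centre (ear +x) [ 506.07110329 -291.21966751]
87 20.363043 27.55610092209083
88 20.221563 -27.429954971753997
z face 0.029353767402208658
button [[ 0.50635907 -0.29102203  0.036     ]]
```

```bash
python3 -c "
from h import *
delta(.5063,-.2912,.005,-69.7)"
```

```text
t 2.1 pos [ 0.5059 -0.288   0.1999] trans [0.0033 0.0007 0.1949] rot [0.0003 0.0007 0.009 ] j6 2.261 F [-0.7 -0.3  0.6] w 1.002
```

```bash
python3 -m handwheel '{"translation":[[0.0033,0.0007,0.05],[0.0033,0.0007,0.10],[0.0033,0.0007,0.14],[0.0033,0.0007,0.16],[0.0033,0.0007,0.16]],"rot":[[0,0,0.009],[0,0,0.009],[0,0,0.009],[0,0,0.009],[0,0,0.009]],"grip":[-1,-1,-1,-1,-1]}'
python3 -c "
from h import *
delta(.5063,-.2912,.005,-69.7)"
```

```text
time: 2.6
position: [0.5049, -0.2896, 0.0372]
tool_rot: [0.821, -0.571, -0.002, 0.0]
wrist_force: [0.4, -0.6, -0.6]
grip_width: 1.003
t 2.6 pos [ 0.5049 -0.2896  0.0372] trans [ 0.0021 -0.0008  0.0322] rot [0.0031 0.0039 0.0013] j6 2.265 F [ 0.4 -0.6 -0.6] w 1.003
```

```bash
python3 -m handwheel '{"translation":[[0.002,-0.001,0.016],[0.002,-0.001,0.028],[0.002,-0.001,0.031],[0.002,-0.001,0.031],[0.002,-0.001,0.031],[0.002,-0.001,0.031],[0.002,-0.001,0.031],[0.002,-0.001,0.031],[0.002,-0.001,0.031],[0.002,-0.001,0.031]],"rot":[[0.003,0.004,0],[0.003,0.004,0],[0.003,0.004,0],[0.003,0.004,0],[0.003,0.004,0],[0.003,0.004,0],[0.003,0.004,0],[0.003,0.004,0],[0.003,0.004,0],[0.003,0.004,0]],"grip":[-1,-1,-1,1,1,1,1,1,1,1]}' 60
python3 -c "
from h import *
delta(.5063,-.2912,.005,-69.7)"
```

```text
time: 3.6
position: [0.5088, -0.2936, 0.0105]
tool_rot: [0.821, -0.572, 0.003, -0.0]
wrist_force: [-0.8, 1.7, 6.4]
grip_width: 0.636
t 3.6 pos [ 0.5088 -0.2936  0.0105] trans [-0.0031  0.0016  0.0054] rot [-0.0043 -0.0048 -0.0004] j6 2.264 F [-0.8  1.7  6.4] w 0.636
```

```bash
python3 -m handwheel '{"translation":[[0,0,0],[0,0,0],[0,0,-0.02],[0,0,-0.06],[0,0,-0.10],[0,0,-0.10],[0,0,-0.10]],"rot":[[0,0,0],[0,0,0],[0,0,0],[0,0,0],[0,0,0],[0,0,0],[0,0,0]],"grip":[1,1,1,1,1,1,1]}' 80
python3 - <<'E'
from h import *
delta(.504,.02,.14,-73.5)
c=shot('wrist');cv2.imwrite('pics/w2.png',c['pixels']);np.save('pics/w2.npy',c,allow_pickle=True)
E
```

```text
time: 4.3
position: [0.5082, -0.2934, 0.1094]
tool_rot: [0.82, -0.572, 0.003, -0.0]
wrist_force: [-0.5, 0.5, -6.4]
grip_width: 0.631
t 4.3 pos [ 0.5082 -0.2934  0.1094] trans [-0.2953 -0.1047 -0.0317] rot [-0.0039 -0.0048  0.0657] j6 2.264 F [-0.5  0.5 -6.4] w 0.631
```

View pics/w2.png

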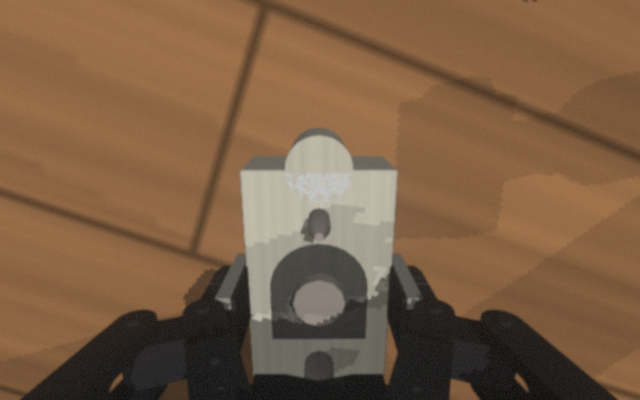

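The half is held squarely: the button is at (319,301), the ear tip at (320,135), and the sides run near-vertical at columns 242–397. I'll get the block's pose in the tool frame.

```bash
cat > held.py <<'E'
from h import *
import sys
c=np.load(sys.argv[1],allow_pickle=True).item();p=c['T']@np.linalg.inv(np.array(c['mount'])) # tool pose
P=cloud(c);Q=(P-p[:3,3])@p[:3,:3];ok=c['range_z']>0
m=ok[180:240,255:300];print('face z tool',np.median(Q[180:240,255:300][m][:,2]),np.median(Q[180:240,340:385,2]),'world',np.median(P[180:240,255:385,2]))
zf=np.median(Q[180:240,255:385,2])
def tp(uv,zt):
    K=np.array(c['mount']);d=np.c_[slopes(c,uv),np.ones(len(uv))]@K[:3,:3].T;o=K[:3,3];return o+d*((zt-o[2])/d[:,2])[:,None]
g=c['pixels'].min(2)
# side edges on rows 180..250
L=[];Rr=[]
for r in range(178,245,3):
    row=g[r].astype(int);d=np.diff(row)
    L.append([225+np.argmax(d[225:262])+.5,r]);Rr.append([375+np.argmin(d[375:415])+.5,r])
for nm,e in(('L',L),('R',Rr)):
    t=tp(np.array(e),zf);vx,vy,x0,y0=cv2.fitLine(t[:,:2].astype(np.float32),cv2.DIST_HUBER,0,.001,.001).ravel()
    s=-1 if vy>0 else 1;print(nm,'x at mid',x0-vx/vy*y0,'slope deg',np.degrees(np.arctan(vx/vy)))
# front edge of plate beyond ear
F=[]
for col in list(range(250,280,3))+list(range(360,390,3)):
    d=np.diff(g[145:190,col].astype(int));F.append([col,145+np.argmax(d)+.5])
t=tp(np.array(F),zf);print('front edge y',np.round(np.median(t[:,1]),4), 'near/far cols',t[:10,1].mean(),t[10:,1].mean())
print('button',tp(np.array([[319,301.]]),zf-.006),'ear tip',tp(np.array([[320,135.]]),zf))
E
python3 held.py pics/w2.npy
```

```text
face z tool -0.018535427896308736 -0.01840604206078409 world 0.12807622713909111
L x at mid -0.027784273 slope deg 0.024190024
R x at mid 0.027670275 slope deg 0.14067207
front edge y -0.0479 near/far cols -0.04782076407074217 -0.0478707632138619
button [[ 0.00015081  0.00102994 -0.02453848]] ear tip [[ 0.00044766 -0.05983453 -0.01853848]]
```

```bash
python3 -c "
from h import *
delta(.4225,-.004,.19,-73.5)"
```

```text
t 4.35 pos [ 0.5075 -0.293   0.1079] trans [-0.3003 -0.0206 -0.0829] rot [-0.0021 -0.0029  0.0658] j6 2.264 F [-0.3  0.8 -5.4] w 0.631
```

```bash
python3 -m handwheel '{"translation":[[-0.02,0,-0.03],[-0.06,-0.005,-0.06],[-0.10,-0.01,-0.083],[-0.14,-0.015,-0.083],[-0.18,-0.02,-0.083],[-0.22,-0.02,-0.083],[-0.26,-0.02,-0.083],[-0.29,-0.02,-0.083],[-0.30,-0.02,-0.083],[-0.30,-0.02,-0.083]],"rot":[[-0.002,-0.003,0.066],[-0.002,-0.003,0.066],[-0.002,-0.003,0.066],[-0.002,-0.003,0.066],[-0.002,-0.003,0.066],[-0.002,-0.003,0.066],[-0.002,-0.003,0.066],[-0.002,-0.003,0.066],[-0.002,-0.003,0.066],[-0.002,-0.003,0.066]],"grip":[1,1,1,1,1,1,1,1,1,1]}'
python3 - <<'E'
from h import *
delta(.4225,-.004,.19,-73.5)
c=shot('wrist');cv2.imwrite('pics/w3.png',c['pixels']);np.save('pics/w3.npy',c,allow_pickle=True)
P=cloud(c);m=(abs(P[...,2]-.07)<.006)&(c['range_z']>0);m[170:]=0
print('median z',np.median(P[m][:,2]),m.sum())
q,r=face(c,.07,(150,0,500,150),lo=200,inv=True)
u=np.array([np.cos(np.radians(r[2])),np.sin(np.radians(r[2]))]);print('col ranges px',np.argwhere(m).min(0),np.argwhere(m).max(0))
E
python3 held.py pics/w3.npy
```

```text
time: 5.35
position: [0.4216, -0.0037, 0.1895]
tool_rot: [0.802, -0.598, -0.0, 0.0]
wrist_force: [0.3, 0.1, -4.8]
grip_width: 0.637
t 5.35 pos [ 0.4216 -0.0037  0.1895] trans [ 0.0006 -0.0008 -0.0005] rot [ 0.0009 -0.0003  0.002 ] j6 2.843 F [ 0.3  0.1 -4.8] w 0.637
median z 0.0693202736651895 6940
rect centre [504.4  21.2] size [78.9 39.7] yaw 15.9
col ranges px [9 0] [130 349]
face z tool -0.018606825618293264 -0.01847645156889345 world 0.20806003013525776
L x at mid -0.02765317 slope deg 0.13456587
R x at mid 0.027810013 slope deg 0.25552168
front edge y -0.0479 near/far cols -0.047836079372858255 -0.04788635569138731
button [[ 0.00019621  0.00097971 -0.02461481]] ear tip [[ 0.00049261 -0.05984213 -0.01861481]]
```

View pics/w3.png

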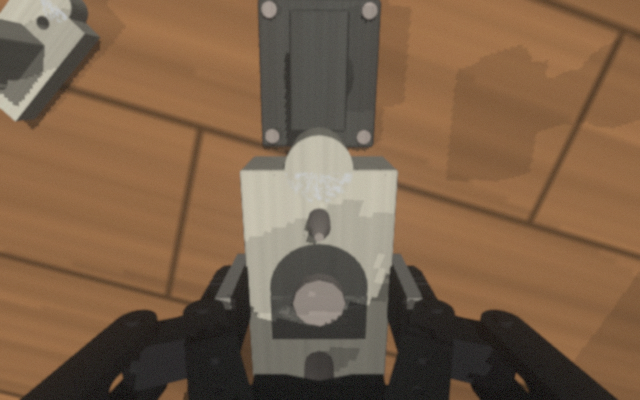

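Head at rows 9–130 and columns 288–348, measuring 78.9 × 39.7 mm as it should; the hold is unchanged. I'll refine the yaw by line fit and compute the placing move.

```bash
python3 - <<'E'
from h import *
c=np.load('pics/w3.npy',allow_pickle=True).item()
q,(cx,cy,a)=face(c,.07,(150,0,500,150),lo=200,inv=True)
u=np.array([np.cos(np.radians(a)),np.sin(np.radians(a))]);v=np.array([-u[1],u[0]]);d=(q-[cx,cy])@np.c_[u,v]
for s in(1,-1):
    e=q[(abs(d[:,1]-s*19.5)<2)&(abs(d[:,0])<33)];f=cv2.fitLine(e.astype(np.float32),cv2.DIST_HUBER,0,.01,.01).ravel();print(len(e),np.degrees(np.arctan(f[1]/f[0])),(f[2:]-[cx,cy])@v)
delta(.506,.0213,.095,-73.9)
E
```

```text
rect centre [504.4  21.2] size [78.9 39.7] yaw 15.9
101 15.3600855 19.431031403878908
101 15.868822 -19.516041652730046
t 5.4 pos [ 0.4221 -0.0045  0.1897] trans [-0.0009 -0.0879  0.0947] rot [ 0.0006 -0.0007  0.0081] j6 2.842 F [-0.  -0.8 -5.5] w 0.634
```

```bash
python3 -m handwheel '{"translation":[[-0.001,-0.03,0.02],[-0.001,-0.07,0.05],[-0.001,-0.088,0.08],[-0.001,-0.088,0.095],[-0.001,-0.088,0.095],[-0.001,-0.088,0.095]],"rot":[[0,0,0.012],[0,0,0.012],[0,0,0.012],[0,0,0.012],[0,0,0.012],[0,0,0.012]],"grip":[1,1,1,1,1,1]}'
python3 -c "
from h import *
delta(.506,.0213,.083,-74.1)
delta(.506,.0213,.083,-74.1)"
```

```text
time: 6.0
position: [0.5063, 0.0204, 0.0963]
tool_rot: [0.797, -0.604, 0.0, 0.0]
wrist_force: [0.2, -0.2, -4.9]
grip_width: 0.632
t 6.0 pos [0.5063 0.0204 0.0963] trans [-0.0009  0.      0.0133] rot [-0.0004 -0.0009 -0.0028] j6 2.908 F [ 0.2 -0.2 -4.9] w 0.632
t 6.0 pos [0.5063 0.0204 0.0963] trans [-0.0009  0.      0.0133] rot [-0.0004 -0.0009 -0.0028] j6 2.908 F [ 0.2 -0.2 -4.9] w 0.632
```

```bash
python3 -m handwheel '{"translation":[[-0.001,0,0.005],[-0.001,0,0.010],[-0.001,0,0.0125],[-0.001,0,0.0135],[-0.001,0,0.0135],[-0.001,0,0.0135]],"rot":[[0,0,-0.003],[0,0,-0.003],[0,0,-0.003],[0,0,-0.003],[0,0,-0.003],[0,0,-0.003]],"grip":[1,1,1,1,1,1]}'

```

```text
time: 6.6
position: [0.5064, 0.0223, 0.0827]
tool_rot: [0.799, -0.602, 0.001, -0.0]
wrist_force: [0.9, 0.3, -5.0]
grip_width: 0.631
```

```bash
python3 -m handwheel '{"translation":[[0.0005,0,0.001],[0.0005,0,0.002],[0.0005,0,0.0028],[0.0005,0,0.0028]],"rot":[[0,0,0.003],[0,0,0.003],[0,0,0.003],[0,0,0.003]],"grip":[1,1,1,1]}'

```

```text
time: 7.0
position: [0.5066, 0.0217, 0.0806]
tool_rot: [0.798, -0.603, 0.001, -0.0]
wrist_force: [-4.2, -0.3, 5.7]
grip_width: 0.634
```

```bash
python3 -m handwheel '{"translation":[[0,0,-0.0007],[0,0,-0.0007],[0,0,-0.0007],[0,0,-0.0007],[0,0,-0.02],[0,0,-0.07],[0,0,-0.12],[0,0,-0.15],[0,0,-0.15],[0,0,-0.15]],"rot":[[0,0,0],[0,0,0],[0,0,0],[0,0,0],[0,0,0],[0,0,0],[0,0,0],[0,0,0],[0,0,0],[0,0,0]],"grip":[-1,-1,-1,-1,-1,-1,-1,-1,-1,-1]}'
python3 - <<'E'
from h import *
c=shot('wrist');cv2.imwrite('pics/w4.png',c['pixels']);np.save('pics/w4.npy',c,allow_pickle=True)
P=cloud(c);m=abs(P[...,2]-.1)<.005;m&=c['range_z']>0;print(np.median(P[m],0),m.sum(),np.argwhere(m).min(0),np.argwhere(m).max(0))
A=np.c_[P[m][:,:2],np.ones(m.sum())];pl=np.linalg.lstsq(A,P[m][:,2],rcond=None)[0];print('tilt deg',np.degrees(pl[:2]))
q,(cx,cy,a)=face(c,.1,(200,30,450,320),lo=90)
s=env.get_state();print(np.round(s['position'],4),np.round(s['wrist_force'],1))
E
```

```text
time: 8.0
position: [0.5067, 0.0218, 0.2301]
tool_rot: [0.798, -0.603, 0.001, -0.001]
wrist_force: [-0.8, -0.6, -0.7]
grip_width: 1.003
[0.51321969 0.02385875 0.09929833] 8413 [113 282] [249 355]
tilt deg [-0.03793578 -0.01238007]
rect centre [510.8  22.9] size [109.4  55.6] yaw 15.87
[0.5062 0.0218 0.229 ] [ 0.2 -1.1  0.4]
```

View pics/w4.png

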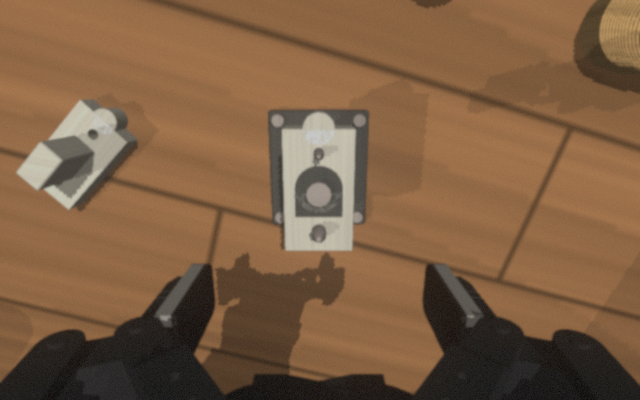

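The lower half sits level (face 99.3 mm, tilt under 0.1°) and central on the head. Its button is at (319,194), the thin dowel at (319,154) and the thick at (318,233). The upper half shows at the left, around (80,155). Next I go over it.

```bash
python3 - <<'E'
from h import *
c=np.load('pics/w4.npy',allow_pickle=True).item();print('button',onplane(c,[[319,194]],.106))
delta(.4525,.258,.22,59)
E
```

```text
button [[0.50542707 0.02085421 0.106     ]]
t 8.05 pos [0.5062 0.0218 0.229 ] trans [-0.2419 -0.0126  0.0088] rot [ 5.0000e-04 -9.0000e-04 -2.3248e+00] j6 2.909 F [ 0.2 -1.1  0.4] w 1.001
```

```bash
python3 -m handwheel '{"translation":[[-0.02,0,0],[-0.05,0,0],[-0.08,-0.005,0.005],[-0.11,-0.006,0.008],[-0.14,-0.008,0.008],[-0.16,-0.01,0.008],[-0.17,-0.01,0.008],[-0.18,-0.01,0.008],[-0.19,-0.011,0.008],[-0.20,-0.011,0.008]],"rot":[[0,0,-0.15],[0,0,-0.30],[0,0,-0.45],[0,0,-0.60],[0,0,-0.75],[0,0,-0.90],[0,0,-1.05],[0,0,-1.20],[0,0,-1.35],[0,0,-1.50]],"grip":[-1,-1,-1,-1,-1,-1,-1,-1,-1,-1]}'
python3 - <<'E'
from h import *
delta(.4525,.258,.22,59)
E
```

```text
time: 9.05
position: [0.4618, 0.2175, 0.2198]
tool_rot: [0.994, 0.105, -0.001, 0.001]
wrist_force: [-0.1, 0.4, -0.1]
grip_width: 0.999
t 9.05 pos [0.4618 0.2175 0.2198] trans [-0.0006 -0.0416 -0.0003] rot [ 7.000e-04  1.900e-03 -8.184e-01] j6 1.8 F [-0.1  0.4 -0.1] w 0.999
```

```bash
python3 -m handwheel '{"translation":[[0,-0.01,0],[0,-0.02,0],[0,-0.03,0],[0,-0.041,0],[0,-0.041,0],[0,-0.041,0],[0,-0.041,0]],"rot":[[0,0,-0.15],[0,0,-0.30],[0,0,-0.45],[0,0,-0.60],[0,0,-0.75],[0,0,-0.818],[0,0,-0.818]],"grip":[-1,-1,-1,-1,-1,-1,-1]}'
python3 - <<'E'
from h import *
c=shot('wrist');cv2.imwrite('pics/w5.png',c['pixels']);np.save('pics/w5.npy',c,allow_pickle=True)
P=cloud(c);m=abs(P[...,2]-.07)<.005;m&=c['range_z']>0;print(np.median(P[m],0),m.sum(),np.argwhere(m).min(0),np.argwhere(m).max(0))
q,_=face(c,.07,(200,30,450,320),lo=60)
q,_=face(c,.022,(200,30,450,320),lo=60)
delta(.4525,.258,.029,59)
E
```

```text
time: 9.75
position: [0.4536, 0.2572, 0.2199]
tool_rot: [0.872, 0.49, -0.001, 0.001]
wrist_force: [0.2, 0.3, -1.0]
grip_width: 0.997
[0.45296552 0.25867825 0.06929987] 1410 [158 111] [317 335]
rect centre [452.  259.7] size [40.  23.8] yaw 149.78
rect centre [458.  255.9] size [111.3  55.6] yaw 150.12
t 9.8 pos [0.4537 0.2572 0.2202] trans [ 0.0004 -0.0015  0.1912] rot [ 0.0004  0.0016 -0.0084] j6 1.066 F [-0.1  0.9  0.4] w 1.001
```

View pics/w5.png

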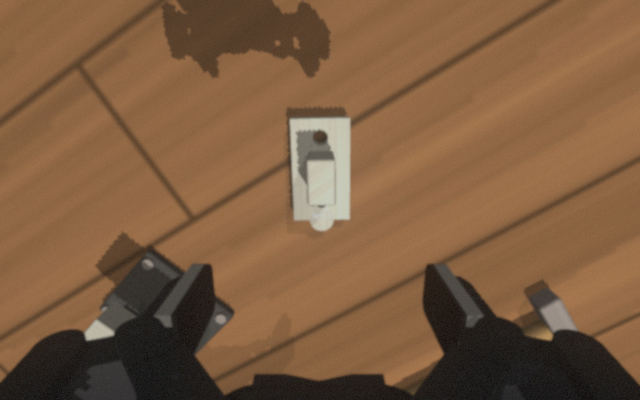

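The upper half's rib is at about (320,182), the open (thick) hole at (320,136) and the ear at (320,222), toward the gripper. Rib size is 40.0 × 23.8 mm and yaw −30°. Grasp next.

```bash
python3 -c "
from h import *
delta(.4526,.2592,.029,60.0)"
```

```text
t 9.8 pos [0.4537 0.2572 0.2202] trans [ 0.0015 -0.002   0.1912] rot [ 0.0004  0.0016 -0.0259] j6 1.066 F [-0.1  0.9  0.4] w 1.001
```

```bash
python3 -m handwheel '{"translation":[[0.0015,-0.002,0.05],[0.0015,-0.002,0.10],[0.0015,-0.002,0.14],[0.0015,-0.002,0.17],[0.0015,-0.002,0.185],[0.0015,-0.002,0.19],[0.0015,-0.002,0.19]],"rot":[[0,0,-0.026],[0,0,-0.026],[0,0,-0.026],[0,0,-0.026],[0,0,-0.026],[0,0,-0.026],[0,0,-0.026]],"grip":[-1,-1,-1,-1,-1,-1,-1]}'
python3 -c "
from h import *
delta(.4526,.2592,.029,60.0)"
python3 -m handwheel '{"translation":[[0,0,0],[0,0,0],[0,0,0],[0,0,0],[0,0,0],[0,0,0],[0,0,0],[0,0,0]],"rot":[[0,0,0],[0,0,0],[0,0,0],[0,0,0],[0,0,0],[0,0,0],[0,0,0],[0,0,0]],"grip":[1,1,1,1,1,1,1,1]}' 80
```

```text
time: 10.5
position: [0.4536, 0.2596, 0.0319]
tool_rot: [0.866, 0.5, 0.001, 0.001]
wrist_force: [-0.1, -0.4, -0.6]
grip_width: 0.999
t 10.5 pos [0.4536 0.2596 0.0319] trans [-0.0009 -0.0007  0.0029] rot [ 0.0015 -0.0003  0.0009] j6 1.043 F [-0.1 -0.4 -0.6] w 0.999
time: 11.3
position: [0.4537, 0.2598, 0.0321]
tool_rot: [0.866, 0.501, 0.001, 0.001]
wrist_force: [-0.8, -0.7, 5.5]
grip_width: 0.269
```

```bash
python3 -m handwheel '{"translation":[[0,0,0],[0,0,-0.03],[0,0,-0.08],[0,0,-0.13],[0,0,-0.17],[0,0,-0.17],[0,0,-0.17]],"rot":[[0,0,0],[0,0,0],[0,0,0],[0,0,0],[0,0,0],[0,0,0],[0,0,0]],"grip":[1,1,1,1,1,1,1]}' 100
python3 - <<'E'
from h import *
c=shot('wrist');cv2.imwrite('pics/w6.png',c['pixels']);np.save('pics/w6.npy',c,allow_pickle=True)
delta(.4526,.2592,.029,60.0)
p=c['T']@np.linalg.inv(np.array(c['mount']));P=cloud(c);Q=(P-p[:3,3])@p[:3,:3]
m=(c['range_z']>0)&(abs(Q[...,0])<.035)&(Q[...,2]>-.005)&(Q[...,2]<.025)&(Q[...,1]<-.02)&(Q[...,1]>-.08)
print(m.sum(),np.median(Q[m],0),np.argwhere(m).min(0),np.argwhere(m).max(0),np.percentile(Q[m],[1,99],axis=0))
E
```

```text
time: 12.0
position: [0.4533, 0.2598, 0.2011]
tool_rot: [0.866, 0.501, 0.0, 0.001]
wrist_force: [-0.2, 0.2, -5.1]
grip_width: 0.268
t 12.05 pos [0.4528 0.2595 0.1997] trans [-1.000e-04 -1.000e-04  1.707e-01] rot [0.0002 0.0017 0.0018] j6 1.043 F [ 0.1 -0.1 -4.3] w 0.268
9108 [-0.00060823 -0.03639043  0.01082474] [147 253] [231 383] [[-0.02786007 -0.05040743 -0.00243441]
 [ 0.02701486 -0.02009067  0.02309925]]
```

View pics/w6.png

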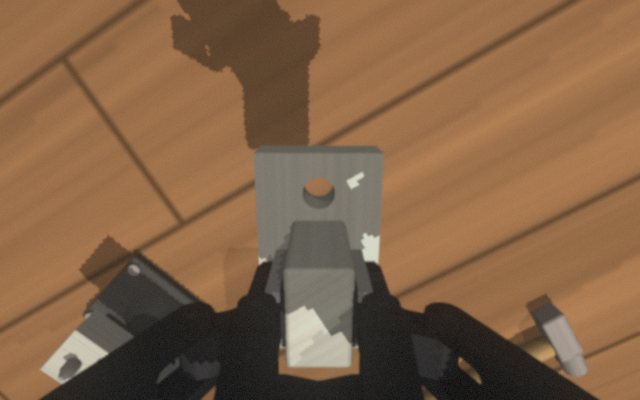

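The upper half is held by the rib, with the plate spanning columns 256–382, its free edge at row 150, and the thick hole at about (319,191). I'll get its offsets in the tool frame and the approach to the stand.

```bash
python3 - <<'E'
from h import *
c=np.load('pics/w6.npy',allow_pickle=True).item();K=np.array(c['mount'])
def tp(uv,zt):
    d=np.c_[slopes(c,uv),np.ones(len(uv))]@K[:3,:3].T;o=K[:3,3];return o+d*((zt-o[2])/d[:,2])[:,None]
px=c['pixels'].astype(int);sat=px.max(2)-px.min(2);zf=.0108
L=[[240+np.argmin(np.diff(sat[r,240:275]))+.5,r] for r in range(160,240,3)]
Rr=[[365+np.argmax(np.diff(sat[r,365:400]))+.5,r] for r in range(160,230,3)]
for e in(L,Rr):
    t=tp(np.array(e),zf);f=cv2.fitLine(t[:,:2].astype(np.float32),cv2.DIST_HUBER,0,.001,.001).ravel();print('x at y=0',f[2]-f[0]/f[1]*f[3],'slope deg',np.degrees(np.arctan(f[0]/f[1])))
F=np.array([[x,140+np.argmin(np.diff(sat[140:165,x]))+.5] for x in range(265,375,4)]);t=tp(F,zf);print('end edge y (row)',np.median(F[:,1]),np.median(t[:,1]))
g=px.min(2)[170:215,295:345];m=((g<75)|(sat[170:215,295:345]>25)).astype(np.uint8)
cs,_=cv2.findContours(m,cv2.RETR_EXTERNAL,cv2.CHAIN_APPROX_NONE);k=max(cs,key=cv2.contourArea)[:,0,:]+[295,170];t=tp(k.astype(float),zf)[:,:2]*1000
print('hole centre mm',cv2.minEnclosingCircle(t.astype(np.float32)),'bbox',cv2.boundingRect(k))
# lower from w4: face edges & button & dowel
c=np.load('pics/w4.npy',allow_pickle=True).item()
g=c['pixels'].max(2);
print('gray rows at col 319',g[140:260:2,319].tolist())
delta(.5055,.0212,.2,105.9)
E
```

```text
x at y=0 -0.028520672 slope deg 0.06571757
x at y=0 0.027466707 slope deg -0.1540524
end edge y (row) 145.5 -0.05313390705222816
hole centre mm ((-0.5393350124359131, -32.84673309326172), 7.075015068054199) bbox (304, 177, 30, 26)
gray rows at col 319 [196, 194, 197, 186, 128, 100, 104, 119, 142, 125, 129, 153, 166, 123, 85, 87, 83, 83, 82, 83, 84, 120, 158, 161, 162, 162, 164, 159, 160, 159, 158, 155, 156, 134, 104, 103, 91, 82, 122, 183, 195, 188, 143, 101, 106, 111, 115, 120, 132, 154, 153, 157, 190, 193, 192, 171, 153, 155, 155, 153]
t 12.05 pos [0.4528 0.2595 0.1997] trans [-1.803e-01  1.644e-01  1.000e-04] rot [-5.000e-04  1.700e-03 -7.993e-01] j6 1.043 F [ 0.1 -0.1 -4.3] w 0.268
```

```bash
python3 -c "
from h import *
delta(.592,.046,.2,105.9)"
```

```text
t 12.05 pos [0.4528 0.2595 0.1997] trans [-0.1157  0.2271 -0.    ] rot [-5.000e-04  1.700e-03 -7.993e-01] j6 1.043 F [ 0.1 -0.1 -4.3] w 0.268
```

```bash
python3 -m handwheel '{"translation":[[-0.01,0.02,0],[-0.025,0.05,0],[-0.04,0.08,0],[-0.055,0.11,0],[-0.07,0.14,0],[-0.085,0.17,0],[-0.10,0.20,0],[-0.112,0.22,0],[-0.116,0.227,0],[-0.116,0.227,0]],"rot":[[0,0,-0.1],[0,0,-0.2],[0,0,-0.3],[0,0,-0.4],[0,0,-0.5],[0,0,-0.6],[0,0,-0.7],[0,0,-0.8],[0,0,-0.8],[0,0,-0.8]],"grip":[1,1,1,1,1,1,1,1,1,1]}'
python3 - <<'E'
from h import *
delta(.5055,.0212,.2,105.9)
c=shot('wrist');cv2.imwrite('pics/w7.png',c['pixels']);np.save('pics/w7.npy',c,allow_pickle=True)
E
```

```text
time: 13.05
position: [0.5917, 0.0452, 0.1994]
tool_rot: [0.604, 0.797, -0.001, -0.001]
wrist_force: [-1.6, 1.1, -4.5]
grip_width: 0.269
t 13.05 pos [0.5917 0.0452 0.1994] trans [ 0.0003 -0.0895 -0.0004] rot [-0.0025  0.     -0.0028] j6 -0.198 F [-1.6  1.1 -4.5] w 0.269
```

View pics/w7.png

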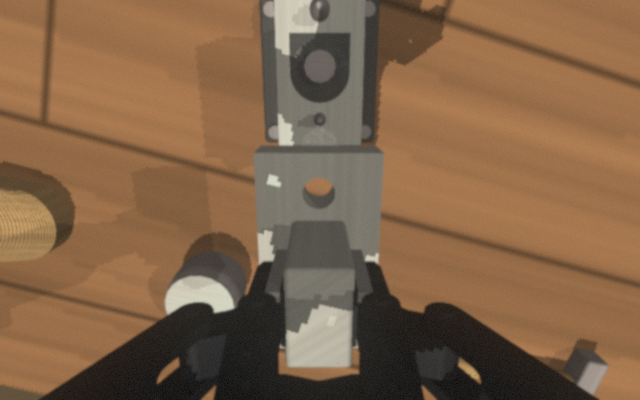

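Here the lower half shows the button at (320,66), thin dowel at (320,119) and thick dowel at (319,8), with the held plate below it and the hole at (319,191). I'll measure both in the same tool frame so the camera bias cancels.

```bash
python3 - <<'E'
from h import *
c=np.load('pics/w7.npy',allow_pickle=True).item();K=np.array(c['mount'])
def tp(uv,zt):
    uv=np.atleast_2d(np.float64(uv));d=np.c_[slopes(c,uv),np.ones(len(uv))]@K[:3,:3].T;o=K[:3,3];return (o+d*((zt-o[2])/d[:,2])[:,None])*1000
p=c['T']@np.linalg.inv(K);P=cloud(c);z=P[...,2];zt=p[2,3]
print('face z',np.median(z[20:125,280:290]),np.median(z[20:125,352:360]),'tcp z',zt)
zf=zt-.1
L=[];Rr=[]
for r in range(4,120,2):
    cc=np.where(abs(z[r,250:400]-.1)<.006)[0]+250;L.append([cc[0]-.5,r]);Rr.append([cc[-1]+.5,r])
for nm,e in(('L',L),('R',Rr)):
    t=tp(e,zf);f=cv2.fitLine(t[:,:2].astype(np.float32),cv2.DIST_HUBER,0,.01,.01).ravel();print(nm,'x@y=-80: %.2f'%(f[2]+f[0]/f[1]*(-80-f[3])),'slope deg %.2f'%np.degrees(np.arctan(f[0]/f[1])))
g=c['pixels'].max(2)
b=cv2.inRange(g[35:100,293:348],88,255)
k,l,st,ce=cv2.connectedComponentsWithStats(b)
for i in range(1,k):
    if st[i,4]>80:
        m=np.argwhere(l==i)[:,::-1]+[293,35];t=tp(m,zf-.006)[:,:2];print('comp',st[i],'circ',cv2.minEnclosingCircle(t.astype(np.float32)),'mean',t.mean(0))
print('dark tips',tp([[320,119]],zt-.118-0),tp([[319.5,5]],zt-.118))
# upper hole & edges again
px=c['pixels'].astype(int);h=px[165:220,290:350];cv2.imwrite('pics/crop.png',cv2.resize(c['pixels'][0:220,240:400],None,fx=3.6,fy=2.7,interpolation=cv2.INTER_CUBIC))
e=cv2.Canny(c['pixels'][165:220,295:345],60,120);k=np.argwhere(e)[:,::-1]+[295,165];k=k[(k[:,0]>300)&(k[:,0]<338)&(k[:,1]>172)&(k[:,1]<212)]
t=tp(k,.0108)[:,:2];print('hole edges',len(k),cv2.minEnclosingCircle(t.astype(np.float32)))
for r in (165,185,205,225):
    cc=np.where((z[r,240:400]>zt-.03)&(z[r,240:400]<zt+.02))[0]+240;print(r,np.round([tp([[cc[0]-.5,r]],.0108)[0,0],tp([[cc[-1]+.5,r]],.0108)[0,0]],2))
E
```

```text
face z 0.09935077517109656 0.09946333721403466 tcp z 0.19940153125075208
L x@y=-80: -27.25 slope deg 0.13
R x@y=-80: 28.46 slope deg -0.09
comp [  0   0  21  23 231] circ ((-9.295616149902344, -102.04627990722656), 8.34314250946045) mean [ -11.55555357 -103.34860212]
comp [ 11  15  32  33 775] circ ((0.6642326712608337, -90.17214965820312), 9.558806419372559) mean [  0.60897927 -90.35605795]
comp [ 39  46  16  19 117] circ ((13.325090408325195, -75.89625549316406), 7.117898941040039) mean [ 15.31467153 -73.6607365 ]
comp [ 0 50 14 15 90] circ ((-11.93852710723877, -74.71690368652344), 5.834043502807617) mean [-13.53662943 -73.07219919]
dark tips [[  0.9830409  -59.0884824   81.40153125]] [[   0.59955227 -121.68202231   81.40153125]]
hole edges 152 ((-0.021229440346360207, -32.25322723388672), 7.453364849090576)
165 [-28.02  28.17]
185 [-28.05  28.21]
205 [-28.08  27.8 ]
225 [-28.11  27.84]
```

View pics/crop.png

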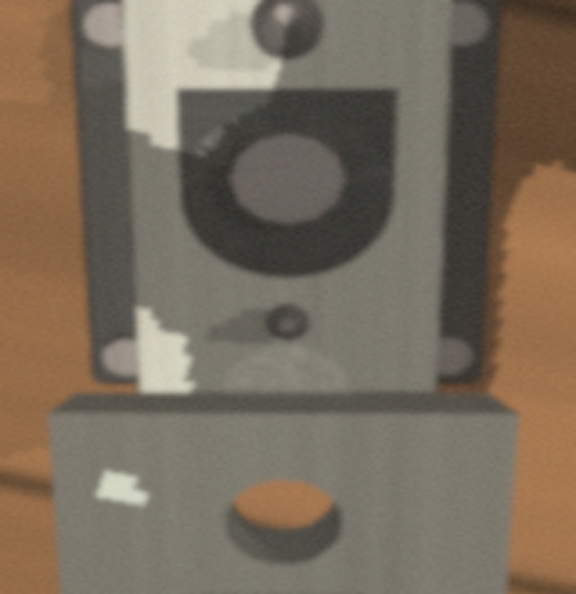

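```bash
python3 -m handwheel '{"translation":[[0.0005,-0.03,0],[0.0005,-0.06,0],[0.0005,-0.08,0.01],[0.0005,-0.0895,0.02],[0.0005,-0.0895,0.035],[0.0005,-0.0895,0.041],[0.0005,-0.0895,0.041],[0.0005,-0.0895,0.041]],"rot":[[-0.002,0,-0.002],[-0.002,0,-0.002],[-0.002,0,-0.002],[-0.002,0,-0.002],[-0.002,0,-0.002],[-0.002,0,-0.002],[-0.002,0,-0.002],[-0.002,0,-0.002]],"grip":[1,1,1,1,1,1,1,1]}'
python3 - <<'E'
from h import *
# target TCP from the w7 relative measurement
c=np.load('pics/w7.npy',allow_pickle=True).item();p=c['T']@np.linalg.inv(np.array(c['mount']))
print((p@[.00055,-.0896,.0414,1])[:3])
t=(p@[.00055,-.0896,.0414,1])[:3]
delta(t[0],t[1],.158,105.9)
c=shot('wrist');np.save('pics/w8.npy',c,allow_pickle=True);cv2.imwrite('pics/w8.png',cv2.resize(c['pixels'][80:300,220:420],None,fx=2.5,fy=2.5,interpolation=cv2.INTER_CUBIC))
delta(t[0],t[1],.158,105.9)
E
```

```text
time: 13.9
position: [0.506, 0.0224, 0.161]
tool_rot: [0.601, 0.799, 0.001, 0.001]
wrist_force: [0.3, 0.7, -3.7]
grip_width: 0.267
[0.50522827 0.02138166 0.15822438]
t 13.9 pos [0.506  0.0224 0.161 ] trans [-0.0007 -0.0011  0.003 ] rot [0.0033 0.0008 0.003 ] j6 -0.236 F [ 0.3  0.7 -3.7] w 0.267
t 13.95 pos [0.5063 0.0223 0.1612] trans [-0.0006 -0.0012  0.0032] rot [0.0037 0.0009 0.0029] j6 -0.236 F [-0.1  0.4 -3.7] w 0.269
```

View pics/w8.png

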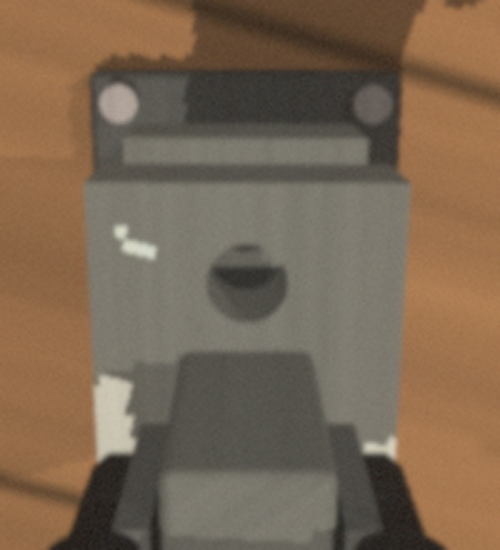

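The plate (columns 85–408 in the crop) sits over the lower half's end (122–368), centred within a pixel or two, and the dowel shows dark in the hole. Descending onto the dowels.

```bash
python3 -m handwheel '{"translation":[[-0.0006,-0.0012,0.003],[-0.0006,-0.0012,0.006],[-0.0006,-0.0012,0.010],[-0.0006,-0.0012,0.014],[-0.0006,-0.0012,0.015],[-0.0006,-0.0012,0.015]],"rot":[[0.003,0.001,0.003],[0.003,0.001,0.003],[0.003,0.001,0.003],[0.003,0.001,0.003],[0.003,0.001,0.003],[0.003,0.001,0.003]],"grip":[1,1,1,1,1,1]}'
python3 -c "
from h import *
delta(.5052,.0214,.140,105.9)
print(env.get_state()['wrist_torque'])"
```

```text
time: 14.55
position: [0.5049, 0.0209, 0.1454]
tool_rot: [0.603, 0.798, -0.0, -0.0]
wrist_force: [0.2, 0.1, -5.1]
grip_width: 0.267
t 14.55 pos [0.5049 0.0209 0.1454] trans [0.0004 0.0004 0.0054] rot [-0.0003 -0.0002 -0.0003] j6 -0.236 F [ 0.2  0.1 -5.1] w 0.267
[ 0.04705484  0.07495591 -0.0023928 ]
```

No contact force with the tips inside the holes, so I continue to the spring.

```bash
python3 -m handwheel '{"translation":[[0.0003,0.0003,0.002],[0.0003,0.0003,0.004],[0.0003,0.0003,0.006],[0.0003,0.0003,0.006]],"rot":[[0,0,0],[0,0,0],[0,0,0],[0,0,0]],"grip":[1,1,1,1]}'
python3 -c "
from h import *
delta(.5052,.0214,.133,105.9)
print(env.get_state()['wrist_torque'])"
```

```text
time: 14.95
position: [0.5052, 0.0214, 0.1394]
tool_rot: [0.603, 0.798, -0.0, -0.0]
wrist_force: [0.5, -0.1, -4.9]
grip_width: 0.266
t 14.95 pos [0.5052 0.0214 0.1394] trans [0.     0.     0.0064] rot [-0.0002 -0.0003 -0.0002] j6 -0.235 F [ 0.5 -0.1 -4.9] w 0.266
[-0.02598767  0.00549939  0.01438722]
```

```bash
python3 -m handwheel '{"translation":[[0,0,0.001],[0,0,0.002],[0,0,0.003],[0,0,0.004],[0,0,0.005],[0,0,0.005]],"rot":[[0,0,0],[0,0,0],[0,0,0],[0,0,0],[0,0,0],[0,0,0]],"grip":[1,1,1,1,1,1]}' 120
python3 -m handwheel '{"translation":[[0,0,0.001],[0,0,0.002],[0,0,0.002],[0,0,0.002]],"rot":[[0,0,0],[0,0,0],[0,0,0],[0,0,0]],"grip":[1,1,1,1]}'
```

```text
time: 15.55
position: [0.5055, 0.0213, 0.1351]
tool_rot: [0.603, 0.798, 0.0, 0.0]
wrist_force: [-2.0, 0.3, 5.5]
grip_width: 0.268
time: 15.95
position: [0.5055, 0.0213, 0.1334]
tool_rot: [0.603, 0.798, 0.0, 0.0]
wrist_force: [-3.1, -0.3, 6.1]
grip_width: 0.264
```

```bash
python3 -m handwheel '{"translation":[[0,0,0.0005],[0,0,0.001],[0,0,0.001],[0,0,0.001]],"rot":[[0,0,0],[0,0,0],[0,0,0],[0,0,0]],"grip":[1,1,1,1]}'
python3 -m handwheel '{"translation":[[0,0,0.0005],[0,0,0.001],[0,0,0.001],[0,0,0.001]],"rot":[[0,0,0],[0,0,0],[0,0,0],[0,0,0]],"grip":[1,1,1,1]}'
```

```text
time: 16.35
position: [0.5055, 0.0213, 0.1326]
tool_rot: [0.603, 0.798, 0.0, 0.0]
wrist_force: [-2.8, -0.4, 8.4]
grip_width: 0.262
time: 16.75
position: [0.5054, 0.0213, 0.1322]
tool_rot: [0.603, 0.798, 0.001, 0.001]
wrist_force: [-6.0, 0.4, 14.0]
grip_width: 0.265
```

```bash
python3 -m handwheel '{"translation":[[0,0,0.0005],[0,0,0.001],[0,0,0.001],[0,0,0.001]],"rot":[[0,0,0],[0,0,0],[0,0,0],[0,0,0]],"grip":[1,1,1,1]}'
python3 -m handwheel '{"translation":[[0,0,0.0005],[0,0,0.001],[0,0,0.001],[0,0,0.001]],"rot":[[0,0,0],[0,0,0],[0,0,0],[0,0,0]],"grip":[1,1,1,1]}'
python3 - <<'E'
from h import *
delta(.5052,.0214,.133,105.9);s=env.get_state();print(s['wrist_torque'])
for n in('scene','side'):
    c=shot(n);u,v=project(c,[[.5055,.0213,.1]])[0].astype(int);cv2.imwrite(f'pics/{n}9.png',c['pixels']);np.save(f'pics/{n}9.npy',c,allow_pickle=True)
    k=c['pixels'][max(v-50,0):v+50,u-60:u+60];k=cv2.resize(k,None,fx=3.3,fy=4,interpolation=cv2.INTER_CUBIC)
    out=k if n=='scene' else np.hstack([out,k])
cv2.imwrite('pics/chk.png',out)
c=shot('wrist');P=cloud(c);p=c['T']@np.linalg.inv(np.array(c['mount']));z=P[160:230,262:290,2];z2=P[160:230,350:375,2];print('upper plate top z',np.median(z),np.median(z2))
np.save('pics/w10.npy',c,allow_pickle=True)
E
```

```text
time: 17.15
position: [0.5055, 0.0213, 0.1322]
tool_rot: [0.603, 0.798, 0.001, 0.001]
wrist_force: [-9.3, -1.4, 20.1]
grip_width: 0.268
time: 17.55
position: [0.5055, 0.0213, 0.1321]
tool_rot: [0.603, 0.798, 0.001, 0.001]
wrist_force: [-11.4, -2.1, 27.7]
grip_width: 0.266
t 17.55 pos [0.5055 0.0213 0.1321] trans [ 0.0002 -0.0003 -0.0009] rot [ 0.0035  0.0006 -0.0004] j6 -0.235 F [-11.4  -2.1  27.7] w 0.266
[0.0319796  2.51712136 0.09722693]
upper plate top z 0.12138475897043882 0.12130786444808306
```

View pics/chk.png

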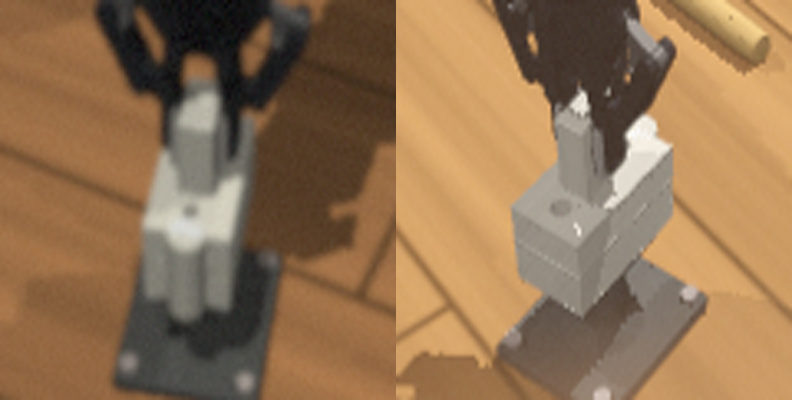

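The seam is closed on the visible sides and the ears line up; force climbs with no further travel, so the faces are at the hard stop. The side load (−11 N in x) is higher than needed, so I'll ease it.

```bash
python3 -m handwheel '{"translation":[[0,-0.0005,0],[0,-0.001,0],[0,-0.001,0],[0,-0.001,0]],"rot":[[0,0,0],[0,0,0],[0,0,0],[0,0,0]],"grip":[1,1,1,1]}'; python3 -c "
from h import *
delta(.5052,.0214,.133,105.9);print(env.get_state()['wrist_torque'])"
```

```text
time: 18.1
position: [0.5055, 0.0213, 0.1322]
tool_rot: [0.603, 0.798, 0.002, 0.002]
wrist_force: [-5.6, 0.3, 24.3]
grip_width: 0.268
t 18.1 pos [0.5055 0.0213 0.1322] trans [ 0.0002 -0.0002 -0.0008] rot [ 0.0054  0.0006 -0.0003] j6 -0.236 F [-5.6  0.3 24.3] w 0.268
[ 0.37147756  1.59841213 -0.05346999]
```

```bash
python3 -m handwheel '{"translation":[[0,0,0],[0,0,0.0005],[0,0,0.0005],[0,0,0.0005],[0,0,0.0005]],"rot":[[0.003,0,0],[0.006,0,0],[0.006,0,0],[0.006,0,0],[0.006,0,0]],"grip":[1,1,1,1,1]}'; python3 -c "
from h import *
delta(.5052,.0214,.133,105.9);print(env.get_state()['wrist_torque'])
c=shot('wrist');p=cloud(c);P=p[155:215,258:380].reshape(-1,3);P=P[abs(P[:,2]-.1215)<.003];A=np.c_[P[:,:2]-P[:,:2].mean(0),np.ones(len(P))];f=np.linalg.lstsq(A,P[:,2],rcond=None)[0];print(len(P),'plate tilt deg',np.degrees(f[:2]),'z',f[2])"
```

```text
time: 18.6
position: [0.5054, 0.0213, 0.1321]
tool_rot: [0.603, 0.798, -0.0, 0.0]
wrist_force: [-8.6, -0.2, 27.7]
grip_width: 0.269
t 18.6 pos [0.5054 0.0213 0.1321] trans [ 0.0002 -0.0002 -0.0009] rot [-0.0004  0.0006 -0.0003] j6 -0.235 F [-8.6 -0.2 27.7] w 0.269
[0.37447089 1.62455469 0.05454361]
6559 plate tilt deg [-0.08829051 -0.12907126] z 0.12133844144454806
```

```bash
python3 -m handwheel '{"translation":[[0,-0.0005,0],[0,-0.001,0],[0,-0.001,0],[0,-0.001,0]],"rot":[[0,0,0],[0.0015,0,0],[0.0015,0,0],[0.0015,0,0]],"grip":[1,1,1,1]}'; python3 - <<'E'
from h import *
delta(.5052,.0214,.133,105.9);print(env.get_state()['wrist_torque'])
c=shot('side');np.save('pics/s11.npy',c,allow_pickle=True);a=np.load('pics/side0.npy',allow_pickle=True).item()
k=c['pixels'];u,v=project(c,[[.5,.02,.1]])[0].astype(int);cv2.imwrite('pics/chk2.png',cv2.resize(k[v-45:v+55,u-65:u+65],None,fx=5.5,fy=5.5,interpolation=cv2.INTER_CUBIC))
E
```

```text
time: 19.05
position: [0.5054, 0.0212, 0.1321]
tool_rot: [0.603, 0.798, -0.0, 0.0]
wrist_force: [-3.7, 0.7, 25.8]
grip_width: 0.265
t 19.05 pos [0.5054 0.0212 0.1321] trans [ 0.0002 -0.0001 -0.0009] rot [ 0.      0.0006 -0.0002] j6 -0.235 F [-3.7  0.7 25.8] w 0.265
[ 0.68376203  0.59933958 -0.00699068]
```

The picture limit is reached, but the numbers are steady: tilt about 0, side load 3.7 N, 26 N at the wrist, no travel. Handing in.

```bash
python3 -c "
from plant import hand_in
print(hand_in())"
```

```text
the job is handed in; nothing more can be done
None
```

I set the lower half on the stand head, dowels up, and let go. I then lowered the upper half onto its dowels, ear over ear, and pressed the mould shut. I handed in at about 19 s, still pressing and gripping at 120 N.

**Placement:** After release the lower half was level to within 0.1°. It lay about 1 mm from the centre of the head and aligned to it within about 0.5°. The tin, hammer and last were never touched.

**Fit:** The dowels entered with no measurable contact force. At the end the upward force at the wrist was about 26 N with no more downward travel, so the faces are at their hard stop. The upper plate's top read 121.3 mm; 122 mm is ideal, and the depth readings run about 0.7 mm low. The last full picture I viewed showed the seam closed.

**Flaws and gaps:**
- A side load of 11 N and a tool tilt of up to 0.3° built up while pressing. I eased these to under 4 N and about 0°.
- The plate's tilt, measured before the last small adjustment, was about 0.1°, which is within camera error.
- I could not view the final close-up because the 12-picture limit was reached. The last checks are therefore from force, position and depth readings only.

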